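# Reset the take-up of a batter depositor's taper valve with an adjusting spoon

## Robot

A 6-joint arm with a two-finger parallel gripper is mounted at the origin on the work surface. World frame = base frame: x ahead of the robot, y to its left, z up, the work surface at z = 0. Lengths are in mm, angles in rad, forces in N, time in s.
With the tool pointing down it reaches from about 275 to 725 mm from the base axis. Payload 5.6 kg.
Tool frame: the origin (TCP) lies midway between the tips of the shut fingers; the grasp point (between the pads) lies 19 mm behind it; x points along the fingers, y is the direction in which the jaws open and shut, and the axes are right-handed (so a half turn about x gives the same grasp; the last joint's range is limited). The gripper opens to 85 mm and grips with 20 to 120 N. Pads are 22 mm wide; open, the fingers measure 114 mm over their backs; the gripper's body (76 mm by 85 mm) begins 54 mm behind the grasp point. The pads swing forward as they close: fully open they stand 13 mm farther back than shut.
Start: joints at [-1.062, 0.255, 0.108, 0, -1.424, -0.285], TCP at [122.086, -536.272, 231.283] pointing down, gripper open.
Joint ranges: [-2.95, 2.95], [-1.21, 1.97], [-1.09, 1.5], [-2.87, 1.71], [-2.94, -0.07], [-3.05, 3.05]. Speed limits (rad/s): [2.57, 2.57, 3.14, 3.14, 3.14, 3.14].

## Interface

Orientations are given as a unit quaternion [x, y, z, w].
In Python, from cell import r gives the robot as it stands.
- The arm moves only by the tool jog_arm, never from a script. Its argument "increments" is a list of rows, each a list of 6 numbers: the shift along the tool's x, y, z in mm, then the turn, a rotation vector about the tool's x, y, z in rad. In form: [[tx, ty, tz, ax, ay, az], ...]. A call has 1 to 10 rows; each row shifts and turns the commanded pose from where the row before left it, along the tool's axes as they then stand; what a row does not reach is not made up. A row lasts 1/12 s, in which the tool goes at most 41.7 mm and 7.16 degrees, less where a joint would pass 70% of its speed; a pose out of reach is approached as far as the arm can. A call with a gripper value outside its range is refused whole. "hand" is the opening, from 0 (shut) to 1 (fully open), set as the call begins (left out, the last holds). The fingers move at their own pace and stop on an object; the grip force is fixed at half the most. Time passes only in rows, so rows that do not move let the fingers close. It gives the time, the measured TCP pose, the force and the opening at its end, in the units of the state.
- r.sense(): the state, without advancing time (a new reading comes with each control period).
- r.snapshot(name): name is "side" or "top" or "wrist"; returns a dict with "pixels" (420x560x3 uint8, red, green, blue), "mtx" (3x3 intrinsics, pixels), "D" ([k1, k2, p1, p2, k3] as OpenCV has them; the pictures are not rectified), "pose" (4x4, takes a point from camera to world coordinates); the wrist camera has in their place "mount" (4x4, takes a point from camera to tool coordinates, whose origin is the TCP and whose axes are the tool frame's). Camera axes: x right, y down, z forward; pixel columns grow to the right and rows downward; lengths in mm; the calibration is good to about 2 mm. A picture is of the moment at which its call begins: read the wrist's pose just before it. There is no depth.
- r.finish_job(): hands the job in, once; it reports no verdict.
Trained networks look in the newest picture that a camera, given by its name, has taken for a name from the list of things; names that differ only in an ending like _2 or _b are one class to them, and where a whole thing is asked for, a point or a joint stands for the part that bears it (a point fixed in the world has none). Each returns a list of dicts, best first, with "conf" (0 to 1); they miss things now and then, are a little off and sometimes report something else, mostly with a low value. They report only what shows in the picture. A call takes as long as a camera call. They do not tell look-alikes from the thing itself.
- r.regions_of(camera, target): "mask" (420x560 bool, what is visible of it) and "box" ([left, top, right, bottom] in pixels, round what is visible of it).
The state is a dict: "time": time; "joint_pos": joint angles; "joint_velocities": joint speeds; "effort": joint torques, N m; "ee_pos": TCP position; "tcp_rot": TCP orientation; "ft_force": force on the tool from outside, world axes, zero at the start; "torque": the same for the moment, N m; "gripper_width": finger opening in mm.
Only numpy, scipy, OpenCV 4.12 (cv2) and the standard library are available. Lean on these libraries where they do the work, as an engineer would, in place of code of your own. Each camera call takes 0.05 s, during which the arm holds its last target. There are 200 camera calls.

## Task

The batter depositor's valve is back together after washing, but the brass star nut that takes up its play is still slack. Take the adjusting spoon from the tool block and, through the slot in the nut guard, push the star nut round tooth by tooth, the teeth under the slot going away from the robot, until it comes up solid and will not take another tooth without forcing; then back it off exactly two teeth, going gently all along so that neither nut nor guard is forced. Stand the spoon back in the hole it came from and leave everything else where it is.

Things in the scene. Friction and masses are not known exactly. Their poses are not given: they have to be found in the camera images.
- spoon: the adjusting spoon, a stubby 118 mm steel tool of 0.16 kg, upright in one of the tool block's three holes, told from the other two tools by its straight, flat-sided black handle. Origin at the tip of the blade, z up along the tool. Blade 4 mm thick (x), 9 mm wide (y), 18 mm long; above it a round shank 8 mm thick. The tip stands 10 mm above the table, the handle is uppermost.
- spoon_handle (a point): middle of the spoon's handle, on its axis 92 mm above the tip. The handle is 20 mm thick along the spoon's x and 24 mm along its y, from 65 to 118 mm above the tip, straight and flat-sided. Below it a square collar, 24 x 24 mm, from 60 to 65 mm above the tip, rests on the block.
- tool_block: fixed white plastic block, 64 mm (its x) by 212 mm (its y), 70 mm high; origin at the centre of its underside. Three square holes, 15 mm wide, 64 mm deep, on its middle line at y = -72, 0 and +72 mm, each with a tool in it. The spoon's x axis lies within 0.25 rad of the block's x.
- depositor: the batter depositor, hopper off, fixed: steel valve body (100 mm cube) with the hopper neck on top (to 172 mm above the table), cylinders behind it along +x. Origin on the table under the valve body; x points from the nozzle to the cylinders, away from the robot. The star nut is part of it: on the valve's -y end, 100 mm from the valve's middle, its axis parallel to y, 105 mm above the table.
- guard: the nut guard, a fixed sheet-steel cover of 88 mm (x) by 50 mm (y) over the star nut. Origin in the middle of the access slot, on the cover's top face, 135 mm above the table. The slot, 26 mm long along x and 14 mm wide along y through 3 mm sheet, is the only way to the nut. More than 20 N from the spoon forces the guard.
- nut_slot (a point): the same point and axes as the guard's. The cover fits with play: the nut's axis runs 30 mm below this point but up to 2.5 mm to either side of it along x, so teeth must be found by feel or eye. At rest one tooth stands straight up, its rounded tip 6 mm below the cover's top face, and the next ones 36 degrees to either side; the gaps between them are where the blade goes in.
- star_nut (a joint): turn of the nut in rad, growing as it tightens, when the teeth under the slot move along the guard's +x. Ten rounded brass teeth, 0.628 rad apart, 5 mm thick, 48 mm across the tips, on a hub 31 mm across. A spring roller holds it at each tooth: a push of about 5 N, past half a tooth, and it clicks on to the next. The reading has an arbitrary zero: where it comes up solid is found by feel.
- nut_feel (a point): a mark on the valve's end boss beside the nut, at the height of its axis; nothing to touch. How solid feels: a quarter tooth past its last click the push on the tooth rises by about 6 N per mm; let go, the nut falls back to that click, and teeth are counted back from there. More than 20 N on the nut forces it. The slot lets about one tooth be pushed per stroke.
- nozzle_brush: bystander: nozzle brush with a waisted wooden handle, standing in the tool block; its top 132 mm above the table; origin at its lower end
- hex_key: bystander: T-handled hex key standing in the tool block, its bar 62 mm long, its top 129 mm above the table; origin at its lower end
- clamp_ring: bystander: loose steel clamp ring, 86 mm across, 16 mm high, lying on the table; origin at the centre of its underside
- spare_nozzle: bystander: steel cone nozzle, 52 mm across at its flange, 62 mm high, standing flange down; origin at the centre of its underside
- cup_stack: bystander: stack of white paper baking cups, 72 mm across, 87 mm high; origin at the centre of its underside
- measure_jug: bystander: steel measuring jug, 100 mm across, 120 mm high; origin at the centre of its underside
Not all that is in view belongs to the job. What is shaped like the spoon but red is not meant.

How it is judged:
By the outcome, as a careful person would: the job done as asked, in the order asked, and still so for the second after the job is handed in, with the robot touching nothing.
It also fails if it takes over 72 s, if anything falls off the work surface, if the arm or the gripper's body presses on something with over 40 N, if the wrist force passes 120 N, or if a joint passes its speed limit or range.

## Working session

There is one attempt and no reset: what is moved stays moved. The work goes in short steps, Python scripts to look and compute and a tool call to move; the robot and the scene stay as the last step left them, time stands still between calls to the robot, and variables do not carry over. Pictures are saved under pics/ and viewed, about 8 in all and at most 12, crops included, and the job is handed in when it is done.

Besides the shell and the picture viewer there is one more tool, called after "Emit:" by a JSON object that holds its "method" and its "body". jog_arm: Moves the arm, as the interface text tells. Its arguments: {"type":"object","properties":{"increments":{"type":"array","items":{"type":"array","items":{"type":"number"}}},"hand":{"type":"number"}},"required":["increments"]}

```bash
mkdir -p pics; ls; cat > h.py <<'E'
import numpy as np, cv2
from cell import r
from scipy.spatial.transform import Rotation as R
def snap(n):
    s=r.sense(); d=r.snapshot(n)
    if 'pose' in d: T=np.array(d['pose'])
    else:
        W=np.eye(4);W[:3,:3]=R.from_quat(s['tcp_rot']).as_matrix();W[:3,3]=s['ee_pos'];T=W@np.array(d['mount'])
    return np.array(d['pixels']),np.array(d['mtx'],float),np.array(d['D'],float),T
def ray(px,K,D,T):
    u=cv2.undistortPoints(np.array(px,float).reshape(-1,1,2),K,D).reshape(-1,2)
    d=np.c_[u,np.ones(len(u))]@T[:3,:3].T
    return T[:3,3],d
def onz(px,z,K,D,T):
    o,d=ray(px,K,D,T); return o+d*((z-o[2])/d[:,2])[:,None]
def proj(P,K,D,T):
    Ti=np.linalg.inv(T); return cv2.projectPoints(np.array(P,float).reshape(-1,1,3),cv2.Rodrigues(Ti[:3,:3])[0],Ti[:3,3],K,D)[0].reshape(-1,2)
def save(n,im,f=1): cv2.imwrite('pics/'+n,cv2.resize(im[...,::-1],None,fx=f,fy=f,interpolation=cv2.INTER_CUBIC))
E
python3 - <<'E'
from h import *
np.set_printoptions(precision=2,suppress=True)
print(r.sense())
ims=[]
for c in ['top','side']:
    im,K,D,T=snap(c); print(c,K[0,0],T[:3,3],T[:3,2]); ims.append(im)
    for n in ['spoon','tool_block','depositor','guard','nozzle_brush','hex_key','star_nut']:
        for q in r.regions_of(c,n)[:3]: 
            ys,xs=np.nonzero(q['mask']); print(n,round(q['conf'],2),q['box'],xs.mean().round(1),ys.mean().round(1))
    save(c+'.png',im,1.4)
E
```

```text
pics
{'time': 0.0, 'joint_pos': array([-1.06,  0.26,  0.11, -0.  , -1.42, -0.28]), 'joint_velocities': array([ 0.,  0.,  0., -0.,  0., -0.]), 'effort': array([ -0.  , -38.66,  23.79,   5.37,  -0.01,  -0.  ]), 'ee_pos': array([ 122.01, -535.79,  230.39]), 'tcp_rot': array([-0.08,  0.7 ,  0.08,  0.7 ]), 'ft_force': array([-0.18,  0.41, -0.38]), 'torque': array([-0.02,  0.01, -0.  ]), 'gripper_width': 85.21168835289045}
top 421.6100296897675 [ 382.07 -100.95  985.61] [ 0.2  -0.01 -0.98]
spoon 0.61 [360.8, 199.8, 385.1, 209.9] 373.1 203.7
spoon 0.5 [375.2, 236.9, 394.9, 248.4] 385.3 243.7
tool_block 0.82 [287.5, 194.9, 389.8, 227.5] 336.0 209.9
tool_block 0.41 [364.8, 197.4, 383.2, 211.3] 373.5 203.2
depositor 0.94 [90.6, 49.1, 250.5, 265.0] 178.1 159.0
depositor 0.51 [287.9, 192.4, 388.1, 226.6] 336.2 209.7
depositor 0.31 [252.9, 149.5, 273.3, 171.9] 263.5 160.9
guard 0.78 [192.3, 183.6, 227.2, 250.7] 209.7 217.3
guard 0.6 [277.5, 118.5, 310.1, 151.2] 293.5 133.6
nozzle_brush 0.5 [299.4, 199.1, 314.0, 210.9] 306.6 203.6
nozzle_brush 0.19 [286.6, 193.4, 387.4, 228.9] 335.7 209.9
hex_key 0.63 [331.6, 189.0, 350.3, 216.0] 341.0 201.4
hex_key 0.35 [88.6, 51.6, 249.9, 263.9] 177.9 158.8
star_nut 0.49 [91.1, 51.3, 249.8, 260.4] 178.3 159.4
side 395.59674914582695 [303.65 713.74 648.04] [ 0.23 -0.81 -0.54]
spoon 0.45 [309.0, 163.7, 319.3, 183.6] 313.9 173.7
tool_block 0.89 [258.0, 173.7, 298.9, 229.6] 279.5 202.8
depositor 0.72 [87.9, 205.9, 301.7, 340.2] 196.0 269.6
guard 0.65 [241.7, 220.5, 291.9, 275.4] 268.7 238.4
guard 0.54 [93.3, 206.6, 302.1, 345.0] 195.8 269.7
nozzle_brush 0.47 [271.2, 186.7, 277.0, 207.4] 272.2 195.5
hex_key 0.55 [270.8, 171.4, 289.2, 193.9] 279.3 179.1
```

View pics/top.png

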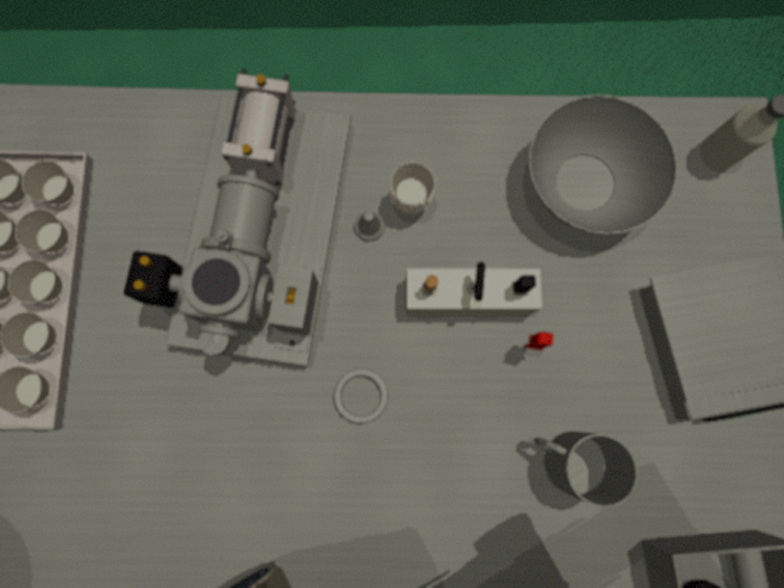

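```bash
python3 - <<'E'
from h import *
np.set_printoptions(precision=1,suppress=True)
im,K,D,T=snap('top')
print(T)
print('spoon top',onz([373.1,203.7],128,K,D,T))
print('brush',onz([306.6,203.6],132,K,D,T),'hex',onz([341,201.4],129,K,D,T))
for n,z in [('tool_block',70),('guard',135),('depositor',100)]:
    q=r.regions_of('top',n)[0]; c=cv2.findContours(q['mask'].astype(np.uint8),0,2)[0]; c=max(c,key=cv2.contourArea)
    b=cv2.boxPoints(cv2.minAreaRect(c)); print(n,b,onz(b,z,K,D,T))
save('crop.png',im[140:280,170:410],3.3)
E
```

```text
[[   0.    -1.     0.2  382.1]
 [  -1.    -0.    -0.  -101. ]
 [   0.    -0.2   -1.   985.6]
 [   0.     0.     0.     1. ]]
spoon top [[ 566.1 -313.9  128. ]]
brush [[ 563.5 -175.   132. ]] hex [[ 569.8 -247.   129. ]]
tool_block [[288.7 193.3]
 [385.5 191.6]
 [386.1 225.2]
 [289.3 226.9]] [[ 599.6 -140.5   70. ]
 [ 606.6 -357.1   70. ]
 [ 530.6 -355.3   70. ]
 [ 523.8 -142.2   70. ]]
guard [[382. 308.]
 [455. 308.]
 [455. 362.]
 [382. 362.]] [[ 355.3 -322.2  135. ]
 [ 357.5 -465.2  135. ]
 [ 257.4 -457.2  135. ]
 [ 255.1 -317.9  135. ]]
depositor [[ 81.9 241.4]
 [116.5  38.9]
 [254.7  62.5]
 [220.2 265. ]] [[483.1 291.1 100. ]
 [950.  258.1 100. ]
 [898.9 -59.7 100. ]
 [437.2   2.6 100. ]]
```

View pics/crop.png

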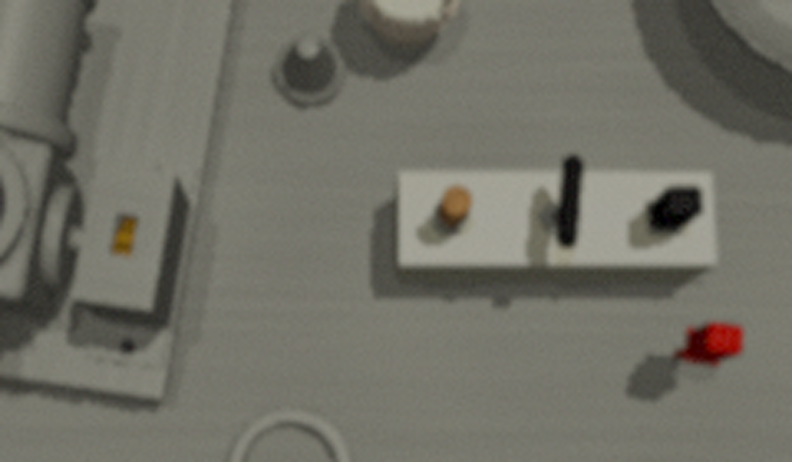

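```bash
python3 - <<'E'
from h import *
np.set_printoptions(precision=2,suppress=True)
im,K,D,T=snap('top')
print('slot',onz([207.6,211.2],135,K,D,T)); 
# guard top corners est from crop: near-left(75,300) near-right(152,312) far-right(180,178)
c=np.array([[75,300],[152,312],[180,178]])/3.3+[170,140]; print(onz(c,135,K,D,T))
print('red',onz([386,242],128,K,D,T),onz([386,242],100,K,D,T))
s=r.sense(); M=R.from_quat(s['tcp_rot']).as_matrix(); print(M,s['ee_pos'])
d=r.snapshot('wrist'); print(np.array(d['mount']),np.array(d['mtx']))
save('w0.png',np.array(d['pixels']))
E
```

```text
slot [[543.98  28.3  135.  ]]
[[502.89  56.57 135.  ]
 [496.07   9.13 135.  ]
 [580.79  -5.04 135.  ]]
red [[ 486.37 -337.53  128.  ]] [[ 489.78 -345.26  100.  ]]
[[ 0.   -0.22  0.98]
 [-0.    0.98  0.22]
 [-1.   -0.   -0.  ]] [ 122.09 -536.28  231.29]
[[  -0.     -0.33    0.95 -143.28]
 [   1.     -0.      0.      0.92]
 [  -0.      0.95    0.33  -84.15]
 [   0.      0.      0.      1.  ]] [[331.66   0.   285.39]
 [  0.   331.66 201.9 ]
 [  0.     0.     1.  ]]
```

Emit:
{"method": "jog_arm", "body": {"increments": [[0,8.5,34.5,0,0,0],[0,8.5,34.5,0,0,0],[0,8.5,34.5,0,0,0],[0,8.5,34.5,0,0,0],[0,8.5,34.5,0,0,0],[0,8.5,34.5,0,0,0],[0,8.5,34.5,0,0,0],[0,8.5,34.5,0,0,0],[0,8.5,34.5,0,0,0],[0,8.5,34.5,0,0,0]], "hand": 1}}

```text
time: 1.93
ee_pos: [441.1, -375.7, 231.5]
tcp_rot: [-0.079, 0.703, 0.079, 0.703]
ft_force: [0.3, -1.0, -0.6]
gripper_width: 85.1
```

Emit:
{"method": "jog_arm", "body": {"increments": [[0,8.5,34.5,0,0,0],[0,8.5,34.5,0,0,0],[0,8.5,34.5,0,0,0],[0,8.5,34.5,0,0,0],[0,0,0,-0.12,0,0],[0,0,0,-0.12,0,0],[0,0,0,-0.12,0,0],[0,0,0,-0.12,0,0],[0,0,0,-0.12,0,0],[0,0,0,-0.12,0,0]]}}

```text
time: 2.77
ee_pos: [566.7, -313.0, 231.1]
tcp_rot: [-0.323, 0.629, 0.323, 0.629]
ft_force: [-0.1, 0.3, -0.4]
gripper_width: 85.7
```

Emit:
{"method": "jog_arm", "body": {"increments": [[0,0,0,-0.12,0,0],[0,0,0,-0.12,0,0],[0,0,0,-0.12,0,0],[0,0,0,-0.12,0,0],[0,0,0,-0.12,0,0],[0,0,0,0,0,0],[0,0,0,0,0,0]]}}

```text
time: 3.35
ee_pos: [566.6, -313.1, 231.2]
tcp_rot: [-0.492, 0.508, 0.492, 0.508]
ft_force: [-0.1, 0.6, 0.0]
gripper_width: 85.1
```

```bash
python3 - <<'E'
from h import *
np.set_printoptions(precision=2,suppress=True)
s=r.sense(); print(s['ee_pos'],R.from_quat(s['tcp_rot']).as_matrix(),s['joint_pos'],s['ft_force'])
im,K,D,T=snap('wrist')
for n in ['spoon','hex_key']:
  for q in r.regions_of('wrist',n)[:2]:
    c=max(cv2.findContours(q['mask'].astype(np.uint8),0,2)[0],key=cv2.contourArea); print(n,q['conf'],q['box'],cv2.minAreaRect(c))
save('w1.png',im,1.4)
E
```

```text
[ 566.62 -313.06  231.2 ] [[-0.   -1.    0.03]
 [ 0.    0.03  1.  ]
 [-1.    0.    0.  ]] [-0.26  0.45  0.4   0.   -1.51  0.23] [-0.05  0.6   0.05]
spoon 0.86 [259.8, 160.5, 294.0, 205.1] ((276.5, 180.5), (43.0, 27.0), 90.0)
spoon 0.57 [87.8, 383.5, 363.0, 420.0] ((107.5, 407.5), (23.0, 39.0), 90.0)
hex_key 0.91 [244.0, 226.6, 316.3, 273.9] ((280.82586669921875, 252.46035766601562), (70.40769958496094, 45.098514556884766), 3.3664605617523193)
```

View pics/w1.png

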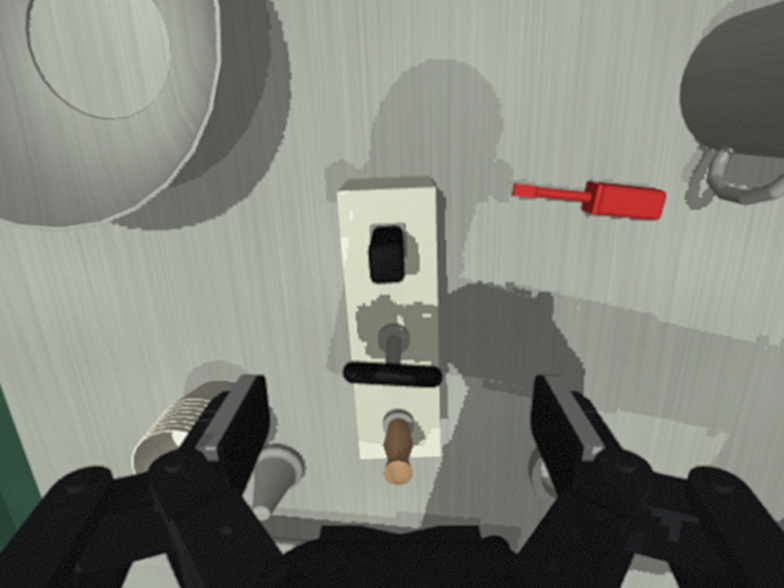

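```bash
python3 - <<'E'
from h import *
np.set_printoptions(precision=2,suppress=True)
im,K,D,T=snap('wrist')
o=np.array([[370,229],[371,281],[403,280],[404,229],[387,254]])/1.4
print('frame',onz(o,128,K,D,T))
b=np.array([[339,192],[436,187],[440,456],[360,458]])/1.4
print('block',onz(b,70,K,D,T))
print('red',onz(np.array([[515,190],[662,205]])/1.4,10,K,D,T))
sub=im[125:215,225:325]; save('w1c.png',sub,6)
E
```

```text
frame [[ 581.59 -342.32  128.  ]
 [ 582.53 -312.63  128.  ]
 [ 564.56 -312.68  128.  ]
 [ 563.23 -341.77  128.  ]
 [ 572.95 -328.05  128.  ]]
block [[ 604.62 -354.67   70.  ]
 [ 541.5  -356.     70.  ]
 [ 539.05 -143.29   70.  ]
 [ 603.19 -143.27   70.  ]]
red [[ 475.46 -343.97   10.  ]
 [ 357.86 -329.16   10.  ]]
```

View pics/w1c.png

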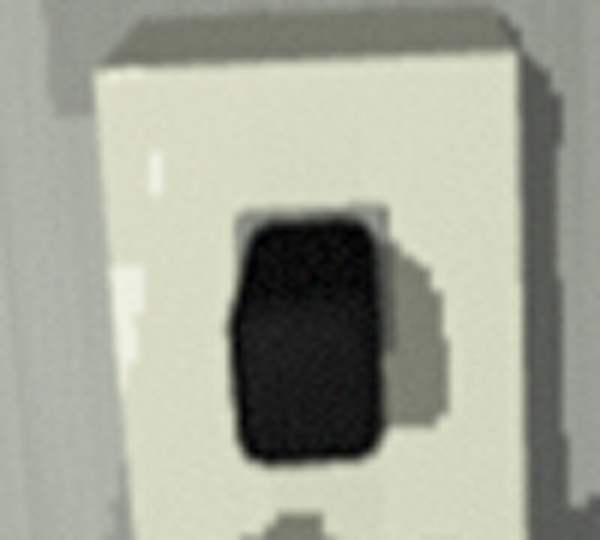

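Emit:
{"method": "jog_arm", "body": {"increments": [[0,-6.5,-8.5,-0.05,0,0],[25,0,0,0,0,0],[25,0,0,0,0,0],[25,0,0,0,0,0],[25,0,0,0,0,0],[20,0,0,0,0,0],[16,0,0,0,0,0],[12,0,0,0,0,0],[0,0,0,0,0,0]]}}

```text
time: 4.3
ee_pos: [571.2, -320.9, 80.0]
tcp_rot: [-0.503, 0.495, 0.507, 0.494]
ft_force: [0.3, -0.1, -0.2]
gripper_width: 85.0
```

Emit:
{"method": "jog_arm", "body": {"increments": [[0,0,0,0,0,0],[0,0,0,0,0,0],[0,0,0,0,0,0],[0,0,0,0,0,0],[0,0,0,0,0,0],[0,0,0,0,0,0],[0,0,0,0,0,0],[0,0,0,0,0,0]], "hand": 0}}

```text
time: 4.97
ee_pos: [573.3, -321.9, 84.1]
tcp_rot: [0.506, -0.494, -0.505, -0.494]
ft_force: [-0.9, 0.7, 4.5]
gripper_width: 19.4
```

```bash
python3 - <<'E'
from h import *
np.set_printoptions(precision=2,suppress=True)
s=r.sense(); print(s['ee_pos'],s['tcp_rot'],s['ft_force'],s['torque'],s['gripper_width'])
im,K,D,T=snap('wrist'); save('w2.png',im,1)
E
```

```text
[ 573.28 -321.87   84.12] [ 0.51 -0.49 -0.51 -0.49] [-0.89  0.67  4.49] [ 0.36  0.14 -0.01] 19.438562060986754
```

View pics/w2.png

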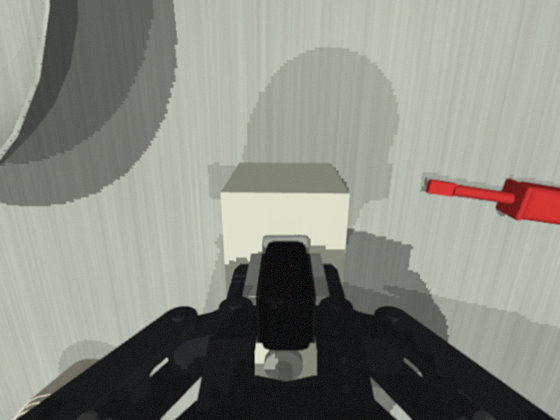

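Emit:
{"method": "jog_arm", "body": {"increments": [[-5,0,0,0,0,0],[-15,0,0,0,0,0],[-20,0,0,0,0,0],[-25,0,0,0,0,0],[-25,0,0,0,0,0],[-25,0,0,0,0,0],[-20,0,0,0,0,0],[-20,0,0,0,0,0],[0,0,0,0,0,0],[0,0,0,0,0,0]]}}

```text
time: 5.85
ee_pos: [573.1, -321.7, 238.6]
tcp_rot: [0.506, -0.494, -0.505, -0.495]
ft_force: [-0.5, -0.4, -3.4]
gripper_width: 19.0
```

```bash
python3 - <<'E'
from h import *
np.set_printoptions(precision=3,suppress=True)
s=r.sense(); print(s['ee_pos'],R.from_quat(s['tcp_rot']).as_matrix(),s['ft_force'],s['torque'],s['gripper_width'])
M=R.from_quat(s['tcp_rot']).as_matrix(); print(M.T@(np.array([544,28,238])-s['ee_pos']))
im,K,D,T=snap('side'); save('s1.png',im,1.4)
E
```

```text
[ 573.139 -321.651  238.564] [[ 0.001 -1.    -0.023]
 [ 0.    -0.023  1.   ]
 [-1.    -0.001  0.   ]] [-0.513 -0.386 -3.438] [ 0.046 -0.006  0.099] 19.006723675069317
[  0.621  21.142 350.226]
```

Emit:
{"method": "jog_arm", "body": {"increments": [[0,2.5,35,0,0,0],[0,2.5,35,0,0,0],[0,2.5,35,0,0,0],[0,2.5,35,0,0,0],[0,2.5,35,0,0,0],[0,2.5,35,0,0,0],[0,2.5,35,0,0,0],[0,2.5,35,0,0,0],[0,1,35,0,0,0],[0,0,35,0,0,0]]}}

```text
time: 6.73
ee_pos: [542.2, 29.3, 236.5]
tcp_rot: [-0.505, 0.495, 0.506, 0.493]
ft_force: [0.9, 0.3, -1.2]
gripper_width: 19.5
```

Emit:
{"method": "jog_arm", "body": {"increments": [[0,0,0,0.09,0,0],[0,0,0,0.09,0,0],[0,0,0,0,0,0],[0,0,0,0,0,0]]}}

```text
time: 7.07
ee_pos: [543.1, 27.7, 236.8]
tcp_rot: [-0.459, 0.538, 0.461, 0.536]
ft_force: [0.1, 0.6, -2.3]
gripper_width: 19.5
```

```bash
python3 - <<'E'
from h import *
np.set_printoptions(precision=3,suppress=True)
s=r.sense(); print(s['ee_pos'],R.from_quat(s['tcp_rot']).as_matrix(),s['ft_force'],s['gripper_width'])
im,K,D,T=snap('wrist'); save('w3.png',im,1.4)
E
```

```text
[543.105  27.692 236.789] [[-0.003 -0.988  0.154]
 [-0.     0.154  0.988]
 [-1.     0.003 -0.001]] [ 0.126  0.569 -2.308] 19.49186168502591
```

View pics/w3.png

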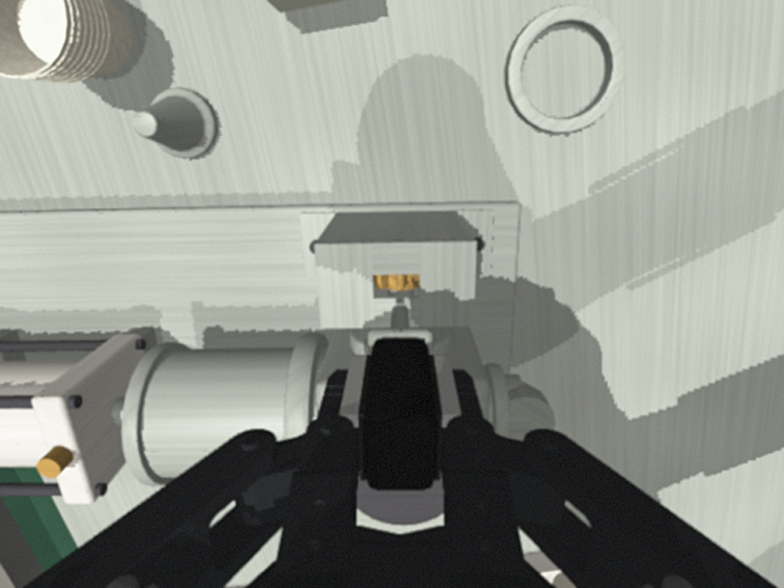

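```bash
python3 - <<'E'
from h import *
np.set_printoptions(precision=2,suppress=True)
s=r.sense();M=R.from_quat(s['tcp_rot']).as_matrix(); p=s['ee_pos']
im,K,D,T=snap('wrist'); 
for L in (74,56): print('tip',L,proj(p+M@[L,0,0],K,D,T))
sl=np.array([[373,274],[420,274],[420,298],[373,298],[396.5,286]])/1.4
print((onz(sl,135,K,D,T)-p)@M)   # tool coords rel to TCP
g=np.array([[315,243],[481,243]])/1.4
print((onz(g,135,K,D,T)-p)@M)
save('w3c.png',im[165:245,220:350],6)
E
```

```text
tip 74 [[285.08 213.02]]
tip 56 [[285.08 222.96]]
[[102.07 -14.51  -3.63]
 [102.13  11.61  -3.61]
 [102.12  11.82  10.67]
 [102.06 -14.78  10.64]
 [102.1   -1.47   3.45]]
[[102.02 -45.71 -21.38]
 [102.22  44.56 -21.31]]
```

View pics/w3c.png

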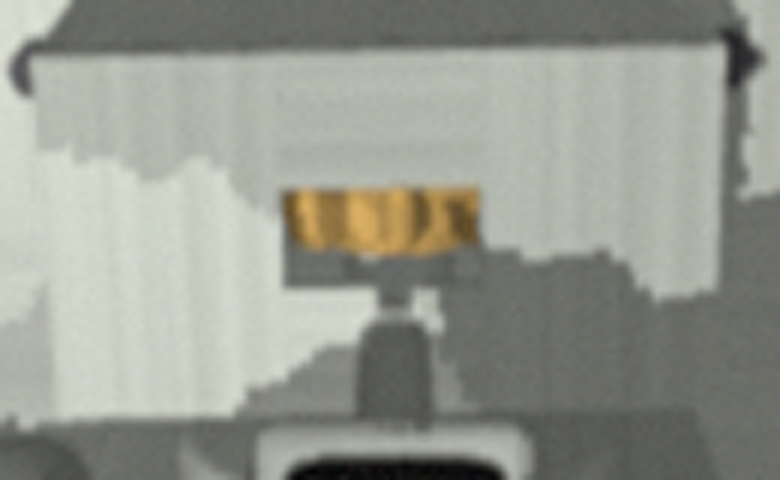

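Emit:
{"method": "jog_arm", "body": {"increments": [[0,5.2,3.8,0,0,0],[10,0,0,0,0,0],[10,0,0,0,0,0],[4,0,0,0,0,0],[0,0,0,0,0,0],[0,0,0,0,0,0],[0,0,0,0,0,0]]}}

```text
time: 7.75
ee_pos: [539.5, 32.2, 214.5]
tcp_rot: [-0.459, 0.538, 0.459, 0.538]
ft_force: [-0.4, -0.4, -1.4]
gripper_width: 19.3
```

```bash
python3 - <<'E'
from h import *
np.set_printoptions(precision=2,suppress=True)
P=[]
for i in range(3):
    s=r.sense(); print(s['time'],s['ee_pos'],s['ft_force'],s['torque']); im,K,D,T=snap('wrist')
print(s['tcp_rot'],proj(s['ee_pos']+R.from_quat(s['tcp_rot']).as_matrix()@[74,0,0],K,D,T))
save('w4c.png',im[165:265,210:360],5)
E
```

```text
7.75 [539.55  32.16 214.5 ] [-0.39 -0.44 -1.4 ] [0.01 0.   0.  ]
7.8 [539.6   32.2  214.64] [-0.22  0.17 -1.47] [ 0.03 -0.07  0.03]
7.85 [539.61  32.25 214.71] [ 0.52  0.71 -2.23] [ 0.01  0.01 -0.04]
[-0.46  0.54  0.46  0.54] [[285.08 213.03]]
```

View pics/w4c.png

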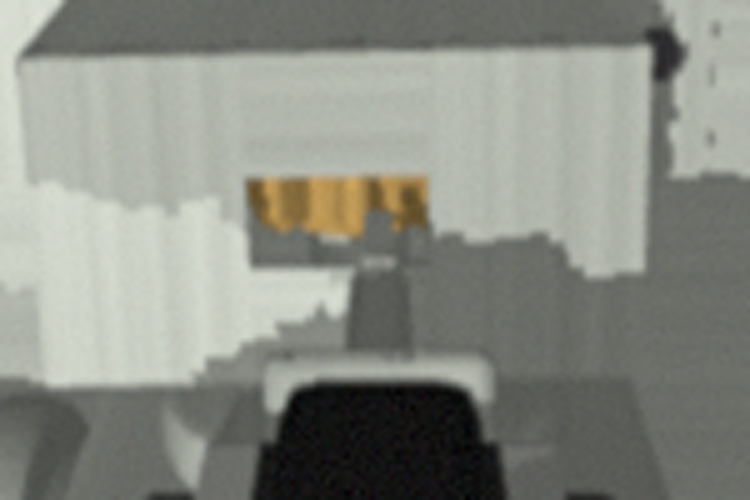

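Emit:
{"method": "jog_arm", "body": {"increments": [[0,1.3,0,0,0,0],[3,0,0,0,0,0],[3,0,0,0,0,0],[2,0,0,0,0,0],[2,0,0,0,0,0],[1,0,0,0,0,0],[0,0,0,0,0,0]]}}

```text
time: 8.48
ee_pos: [537.9, 32.4, 202.9]
tcp_rot: [-0.459, 0.538, 0.459, 0.537]
ft_force: [0.1, 0.0, -1.5]
gripper_width: 19.9
```

Emit:
{"method": "jog_arm", "body": {"increments": [[1,0,0,0,0,0],[1,0,0,0,0,0],[0,0,0,0,0,0]]}}

```text
time: 8.73
ee_pos: [538.0, 32.5, 201.1]
tcp_rot: [-0.459, 0.538, 0.459, 0.538]
ft_force: [0.5, 0.7, -2.5]
gripper_width: 19.5
```

Emit:
{"method": "jog_arm", "body": {"increments": [[0.8,0,0,0,0,0],[0.8,0,0,0,0,0],[0,0,0,0,0,0]]}}

```text
time: 8.98
ee_pos: [538.0, 32.5, 199.5]
tcp_rot: [-0.459, 0.538, 0.459, 0.538]
ft_force: [-1.1, -0.1, -2.1]
gripper_width: 19.1
```

Emit:
{"method": "jog_arm", "body": {"increments": [[0,-0.5,0,0,0,0],[0,-0.5,0,0,0,0],[0,0,0,0,0,0]]}}

```text
time: 9.23
ee_pos: [538.8, 32.3, 199.6]
tcp_rot: [-0.459, 0.538, 0.459, 0.538]
ft_force: [-0.5, 0.5, -1.1]
gripper_width: 19.7
```

Emit:
{"method": "jog_arm", "body": {"increments": [[0,-0.5,0,0,0,0],[0,-0.5,0,0,0,0],[0,0,0,0,0,0]]}}

```text
time: 9.48
ee_pos: [539.3, 32.2, 199.6]
tcp_rot: [-0.459, 0.538, 0.46, 0.537]
ft_force: [-3.6, 1.5, 0.3]
gripper_width: 19.3
```

Emit:
{"method": "jog_arm", "body": {"increments": [[0,-0.5,0,0,0,0],[0,-0.5,0,0,0,0],[0,0,0,0,0,0]]}}

```text
time: 9.73
ee_pos: [539.9, 32.1, 199.5]
tcp_rot: [-0.459, 0.538, 0.46, 0.537]
ft_force: [-6.2, 2.7, 2.2]
gripper_width: 19.4
```

Emit:
{"method": "jog_arm", "body": {"increments": [[0,-0.5,0,0,0,0],[0,-0.5,0,0,0,0],[0,0,0,0,0,0]]}}

```text
time: 9.98
ee_pos: [541.2, 31.9, 199.6]
tcp_rot: [-0.459, 0.538, 0.46, 0.537]
ft_force: [-4.8, 0.7, 0.9]
gripper_width: 19.3
```

Emit:
{"method": "jog_arm", "body": {"increments": [[0,1.5,0,0,0,0],[0,1.5,0,0,0,0],[0,1.5,0,0,0,0],[0,0,0,0,0,0],[0.8,0,0,0,0,0],[0.8,0,0,0,0,0],[0,0,0,0,0,0]]}}

```text
time: 10.57
ee_pos: [537.7, 32.6, 197.9]
tcp_rot: [-0.459, 0.538, 0.459, 0.538]
ft_force: [0.2, -0.5, -2.3]
gripper_width: 19.1
```

Emit:
{"method": "jog_arm", "body": {"increments": [[0.7,0,0,0,0,0],[0,0,0,0,0,0],[0,0,0,0,0,0]]}}

```text
time: 10.82
ee_pos: [537.6, 32.5, 197.3]
tcp_rot: [-0.459, 0.538, 0.459, 0.538]
ft_force: [-0.5, -0.0, -1.3]
gripper_width: 19.4
```

Emit:
{"method": "jog_arm", "body": {"increments": [[0,-0.5,0,0,0,0],[0,-0.5,0,0,0,0],[0,0,0,0,0,0]]}}

```text
time: 11.07
ee_pos: [538.6, 32.4, 197.4]
tcp_rot: [-0.459, 0.538, 0.459, 0.538]
ft_force: [0.9, 0.7, -2.2]
gripper_width: 19.3
```

Emit:
{"method": "jog_arm", "body": {"increments": [[0,-0.5,0,0,0,0],[0,-0.5,0,0,0,0],[0,0,0,0,0,0]]}}

```text
time: 11.32
ee_pos: [539.0, 32.3, 197.3]
tcp_rot: [-0.459, 0.538, 0.46, 0.537]
ft_force: [-2.6, 1.3, -0.2]
gripper_width: 19.6
```

Emit:
{"method": "jog_arm", "body": {"increments": [[0,-0.5,0,0,0,0],[0,-0.5,0,0,0,0],[0,0,0,0,0,0]]}}

```text
time: 11.57
ee_pos: [539.5, 32.2, 197.2]
tcp_rot: [-0.459, 0.538, 0.46, 0.537]
ft_force: [-4.4, 1.9, 1.5]
gripper_width: 19.2
```

Emit:
{"method": "jog_arm", "body": {"increments": [[0,-0.5,0,0,0,0],[0,-0.5,0,0,0,0],[0,0,0,0,0,0]]}}

```text
time: 11.82
ee_pos: [540.2, 32.0, 197.2]
tcp_rot: [-0.459, 0.538, 0.46, 0.537]
ft_force: [-6.1, 1.5, 2.0]
gripper_width: 19.5
```

Emit:
{"method": "jog_arm", "body": {"increments": [[0,-0.5,0,0,0,0],[0,-0.5,0,0,0,0],[0,0,0,0,0,0]]}}

```text
time: 12.07
ee_pos: [541.5, 31.8, 197.3]
tcp_rot: [-0.459, 0.538, 0.46, 0.537]
ft_force: [-6.0, 1.5, 1.1]
gripper_width: 19.6
```

Emit:
{"method": "jog_arm", "body": {"increments": [[0,-0.5,0,0,0,0],[0,-0.5,0,0,0,0],[0,0,0,0,0,0]]}}

```text
time: 12.32
ee_pos: [543.1, 31.6, 197.3]
tcp_rot: [-0.459, 0.538, 0.459, 0.537]
ft_force: [-3.4, 0.4, -0.8]
gripper_width: 19.0
```

Emit:
{"method": "jog_arm", "body": {"increments": [[0,-0.5,0,0,0,0],[0,-0.5,0,0,0,0],[0,0,0,0,0,0]]}}

```text
time: 12.57
ee_pos: [544.8, 31.4, 197.2]
tcp_rot: [-0.459, 0.538, 0.459, 0.538]
ft_force: [-1.4, -0.0, -1.9]
gripper_width: 19.6
```

Emit:
{"method": "jog_arm", "body": {"increments": [[0,-0.5,0,0,0,0],[0,-0.5,0,0,0,0],[0,0,0,0,0,0]]}}

```text
time: 12.82
ee_pos: [546.1, 31.2, 197.5]
tcp_rot: [-0.46, 0.537, 0.459, 0.538]
ft_force: [0.1, -1.0, -3.1]
gripper_width: 19.1
```

Emit:
{"method": "jog_arm", "body": {"increments": [[0,-0.5,0,0,0,0],[0,-0.5,0,0,0,0],[0,0,0,0,0,0]]}}

```text
time: 13.07
ee_pos: [547.1, 31.1, 197.7]
tcp_rot: [-0.46, 0.537, 0.459, 0.538]
ft_force: [4.5, -0.2, -3.5]
gripper_width: 19.2
```

Emit:
{"method": "jog_arm", "body": {"increments": [[0,-0.5,0,0,0,0],[0,-0.5,0,0,0,0],[0,0,0,0,0,0]]}}

```text
time: 13.32
ee_pos: [547.5, 31.0, 197.4]
tcp_rot: [-0.459, 0.538, 0.459, 0.538]
ft_force: [-0.2, -0.5, -2.1]
gripper_width: 19.2
```

Emit:
{"method": "jog_arm", "body": {"increments": [[0,-0.8,0,0,0,0],[0,0,0,0,0,0],[-4,0,0,0,0,0],[-4,0,0,0,0,0],[0,0,0,0,0,0]]}}

```text
time: 13.73
ee_pos: [548.8, 30.8, 206.7]
tcp_rot: [-0.46, 0.537, 0.459, 0.538]
ft_force: [0.2, 0.3, -1.5]
gripper_width: 19.5
```

Emit:
{"method": "jog_arm", "body": {"increments": [[0,5.4,0,0,0,0],[0,5.4,0,0,0,0],[0,0,0,0,0,0],[3,0,0,0,0,0],[2,0,0,0,0,0],[2,0,0,0,0,0],[1,0,0,0,0,0],[0,0,0,0,0,0]]}}

```text
time: 14.4
ee_pos: [537.4, 32.5, 196.8]
tcp_rot: [-0.459, 0.538, 0.459, 0.537]
ft_force: [-0.8, -0.8, -2.1]
gripper_width: 19.8
```

Emit:
{"method": "jog_arm", "body": {"increments": [[0,-1,0,0,0,0],[0,-1,0,0,0,0],[0,-1,0,0,0,0],[0,-1,0,0,0,0],[0,0,0,0,0,0]]}}

```text
time: 14.82
ee_pos: [540.2, 32.0, 197.2]
tcp_rot: [-0.458, 0.539, 0.46, 0.537]
ft_force: [-3.3, 1.8, 1.2]
gripper_width: 19.3
```

Emit:
{"method": "jog_arm", "body": {"increments": [[0,-0.7,0,0,0,0],[0,-0.7,0,0,0,0],[0,-0.6,0,0,0,0],[0,0,0,0,0,0]]}}

```text
time: 15.15
ee_pos: [542.6, 31.7, 197.3]
tcp_rot: [-0.459, 0.538, 0.46, 0.537]
ft_force: [-4.5, 0.6, 0.2]
gripper_width: 19.3
```

Emit:
{"method": "jog_arm", "body": {"increments": [[0,-1,0,0,0,0],[0,-1,0,0,0,0],[0,-1,0,0,0,0],[0,-1,0,0,0,0],[0,-0.8,0,0,0,0],[0,0,0,0,0,0],[-4,0,0,0,0,0],[-4,0,0,0,0,0],[0,0,0,0,0,0]]}}

```text
time: 15.9
ee_pos: [548.9, 30.8, 206.8]
tcp_rot: [-0.46, 0.537, 0.459, 0.538]
ft_force: [1.0, -0.7, -1.4]
gripper_width: 19.1
```

Emit:
{"method": "jog_arm", "body": {"increments": [[0,5.4,0,0,0,0],[0,5.4,0,0,0,0],[0,0,0,0,0,0],[3,0,0,0,0,0],[2,0,0,0,0,0],[2,0,0,0,0,0],[1,0,0,0,0,0],[0,0,0,0,0,0]]}}

```text
time: 16.57
ee_pos: [537.4, 32.5, 196.8]
tcp_rot: [-0.459, 0.538, 0.459, 0.537]
ft_force: [-0.8, 0.4, -2.3]
gripper_width: 19.3
```

Emit:
{"method": "jog_arm", "body": {"increments": [[0,-1,0,0,0,0],[0,-1,0,0,0,0],[0,-1,0,0,0,0],[0,-1,0,0,0,0],[0,0,0,0,0,0]]}}

```text
time: 16.98
ee_pos: [540.2, 32.0, 197.2]
tcp_rot: [-0.458, 0.538, 0.46, 0.537]
ft_force: [-5.2, 0.8, 1.4]
gripper_width: 19.3
```

Emit:
{"method": "jog_arm", "body": {"increments": [[0,-0.7,0,0,0,0],[0,-0.7,0,0,0,0],[0,-0.6,0,0,0,0],[0,0,0,0,0,0]]}}

```text
time: 17.32
ee_pos: [542.6, 31.6, 197.3]
tcp_rot: [-0.459, 0.538, 0.46, 0.537]
ft_force: [-3.7, 0.8, 0.5]
gripper_width: 19.6
```

Still free: two teeth are done and the third is under way.

Emit:
{"method": "jog_arm", "body": {"increments": [[0,-1,0,0,0,0],[0,-1,0,0,0,0],[0,-1,0,0,0,0],[0,-1,0,0,0,0],[0,-0.8,0,0,0,0],[0,0,0,0,0,0],[-4,0,0,0,0,0],[-4,0,0,0,0,0],[0,0,0,0,0,0]]}}

```text
time: 18.07
ee_pos: [548.9, 30.9, 206.8]
tcp_rot: [-0.46, 0.537, 0.459, 0.538]
ft_force: [0.1, -0.8, -1.7]
gripper_width: 19.7
```

Emit:
{"method": "jog_arm", "body": {"increments": [[0,5.4,0,0,0,0],[0,5.4,0,0,0,0],[0,0,0,0,0,0],[3,0,0,0,0,0],[2,0,0,0,0,0],[2,0,0,0,0,0],[1,0,0,0,0,0],[0,0,0,0,0,0]]}}

```text
time: 18.73
ee_pos: [537.4, 32.5, 196.8]
tcp_rot: [-0.459, 0.538, 0.459, 0.537]
ft_force: [0.1, 1.0, -2.5]
gripper_width: 19.5
```

Emit:
{"method": "jog_arm", "body": {"increments": [[0,-1,0,0,0,0],[0,-1,0,0,0,0],[0,-1,0,0,0,0],[0,-1,0,0,0,0],[0,0,0,0,0,0]]}}

```text
time: 19.15
ee_pos: [540.1, 32.0, 197.2]
tcp_rot: [-0.458, 0.539, 0.46, 0.537]
ft_force: [-5.0, 1.8, 1.7]
gripper_width: 19.2
```

Emit:
{"method": "jog_arm", "body": {"increments": [[0,-0.7,0,0,0,0],[0,-0.7,0,0,0,0],[0,-0.6,0,0,0,0],[0,0,0,0,0,0]]}}

```text
time: 19.48
ee_pos: [541.9, 31.7, 197.2]
tcp_rot: [-0.458, 0.539, 0.46, 0.537]
ft_force: [-6.3, 2.0, 1.7]
gripper_width: 19.5
```

Emit:
{"method": "jog_arm", "body": {"increments": [[0,-0.5,0,0,0,0],[0,0,0,0,0,0]]}}

```text
time: 19.65
ee_pos: [542.1, 31.7, 197.2]
tcp_rot: [-0.458, 0.539, 0.46, 0.537]
ft_force: [-7.8, 2.7, 2.2]
gripper_width: 19.2
```

Emit:
{"method": "jog_arm", "body": {"increments": [[0,-0.4,0,0,0,0],[0,0,0,0,0,0]]}}

```text
time: 19.82
ee_pos: [542.2, 31.7, 197.2]
tcp_rot: [-0.458, 0.539, 0.46, 0.536]
ft_force: [-8.5, 2.4, 3.3]
gripper_width: 19.5
```

Emit:
{"method": "jog_arm", "body": {"increments": [[0,-0.5,0,0,0,0],[0,-0.3,0,0,0,0],[0,0,0,0,0,0]]}}

```text
time: 20.07
ee_pos: [542.4, 31.6, 197.2]
tcp_rot: [-0.458, 0.539, 0.461, 0.536]
ft_force: [-10.2, 3.1, 4.8]
gripper_width: 19.3
```

Emit:
{"method": "jog_arm", "body": {"increments": [[0,1,0,0,0,0],[0,1,0,0,0,0],[0,1,0,0,0,0],[0,1,0,0,0,0],[0,1,0,0,0,0],[0,1,0,0,0,0],[0,1,0,0,0,0],[0,0,0,0,0,0]]}}

```text
time: 20.73
ee_pos: [538.6, 32.5, 197.6]
tcp_rot: [-0.459, 0.537, 0.459, 0.538]
ft_force: [-1.2, 0.1, -2.2]
gripper_width: 19.5
```

Emit:
{"method": "jog_arm", "body": {"increments": [[-4,0,0,0,0,0],[-4,0,0,0,0,0],[0,-5.7,0,0,0,0],[0,-5.7,0,0,0,0],[0,0,0,0,0,0],[3,0,0,0,0,0],[2,0,0,0,0,0],[2,0,0,0,0,0],[1,0,0,0,0,0],[0,0,0,0,0,0]]}}

```text
time: 21.57
ee_pos: [549.2, 30.6, 196.9]
tcp_rot: [-0.459, 0.538, 0.459, 0.537]
ft_force: [0.2, 0.2, -1.9]
gripper_width: 19.1
```

Emit:
{"method": "jog_arm", "body": {"increments": [[0,1,0,0,0,0],[0,1,0,0,0,0],[0,1,0,0,0,0],[0,0,0,0,0,0]]}}

```text
time: 21.9
ee_pos: [547.1, 31.2, 197.8]
tcp_rot: [-0.46, 0.537, 0.459, 0.538]
ft_force: [2.4, -0.3, -2.7]
gripper_width: 19.4
```

Emit:
{"method": "jog_arm", "body": {"increments": [[0,0.7,0,0,0,0],[0,0.7,0,0,0,0],[0,0.6,0,0,0,0],[0,0,0,0,0,0]]}}

```text
time: 22.23
ee_pos: [545.8, 31.4, 197.9]
tcp_rot: [-0.46, 0.537, 0.459, 0.538]
ft_force: [4.8, -1.5, -4.1]
gripper_width: 19.3
```

Emit:
{"method": "jog_arm", "body": {"increments": [[0,1,0,0,0,0],[0,1,0,0,0,0],[0,0,0,0,0,0]]}}

```text
time: 22.48
ee_pos: [543.3, 31.7, 197.9]
tcp_rot: [-0.46, 0.537, 0.459, 0.538]
ft_force: [2.9, -0.5, -2.6]
gripper_width: 19.8
```

Emit:
{"method": "jog_arm", "body": {"increments": [[0,1,0,0,0,0],[0,1,0,0,0,0],[0,0,0,0,0,0]]}}

```text
time: 22.73
ee_pos: [539.6, 32.2, 197.1]
tcp_rot: [-0.459, 0.538, 0.46, 0.537]
ft_force: [-0.2, 0.3, -1.7]
gripper_width: 19.5
```

Emit:
{"method": "jog_arm", "body": {"increments": [[0,1,0,0,0,0],[0,0.7,0,0,0,0],[0,0,0,0,0,0]]}}

```text
time: 22.98
ee_pos: [538.2, 32.4, 197.2]
tcp_rot: [-0.459, 0.538, 0.46, 0.537]
ft_force: [0.2, 0.1, -3.4]
gripper_width: 19.3
```

Emit:
{"method": "jog_arm", "body": {"increments": [[0,0.7,0,0,0,0],[0,0.6,0,0,0,0],[0,0,0,0,0,0],[0,0,0,0,0,0]]}}

```text
time: 23.32
ee_pos: [537.5, 32.5, 197.4]
tcp_rot: [-0.459, 0.538, 0.459, 0.538]
ft_force: [0.0, 0.7, -1.9]
gripper_width: 19.5
```

Emit:
{"method": "jog_arm", "body": {"increments": [[-4,0,0,0,0,0],[-4,0,0,0,0,0],[0,-6,0,0,0,0],[0,-6,0,0,0,0],[0,0,0,0,0,0],[3,0,0,0,0,0],[2,0,0,0,0,0],[2,0,0,0,0,0],[1,0,0,0,0,0],[0,0,0,0,0,0]]}}

```text
time: 24.15
ee_pos: [549.2, 30.6, 197.0]
tcp_rot: [-0.459, 0.538, 0.459, 0.537]
ft_force: [0.1, 0.6, -2.3]
gripper_width: 19.3
```

Emit:
{"method": "jog_arm", "body": {"increments": [[0,1,0,0,0,0],[0,1,0,0,0,0],[0,1,0,0,0,0],[0,0,0,0,0,0]]}}

```text
time: 24.48
ee_pos: [547.1, 31.2, 197.8]
tcp_rot: [-0.46, 0.537, 0.459, 0.538]
ft_force: [2.8, -0.0, -2.3]
gripper_width: 19.4
```

Emit:
{"method": "jog_arm", "body": {"increments": [[0,0.7,0,0,0,0],[0,0.7,0,0,0,0],[0,0.6,0,0,0,0],[0,0,0,0,0,0]]}}

```text
time: 24.82
ee_pos: [545.8, 31.4, 197.9]
tcp_rot: [-0.46, 0.537, 0.459, 0.538]
ft_force: [5.1, -1.4, -4.2]
gripper_width: 19.7
```

Emit:
{"method": "jog_arm", "body": {"increments": [[0,1,0,0,0,0],[0,1,0,0,0,0],[0,0,0,0,0,0]]}}

```text
time: 25.07
ee_pos: [543.3, 31.7, 197.9]
tcp_rot: [-0.46, 0.537, 0.459, 0.538]
ft_force: [3.6, -1.5, -3.1]
gripper_width: 19.2
```

Emit:
{"method": "jog_arm", "body": {"increments": [[0,1,0,0,0,0],[0,1,0,0,0,0],[0,0,0,0,0,0]]}}

```text
time: 25.32
ee_pos: [539.6, 32.2, 197.2]
tcp_rot: [-0.459, 0.538, 0.46, 0.537]
ft_force: [0.1, 0.7, -2.3]
gripper_width: 19.7
```

Emit:
{"method": "jog_arm", "body": {"increments": [[0,1,0,0,0,0],[0,0.7,0,0,0,0],[0,0,0,0,0,0]]}}

```text
time: 25.57
ee_pos: [538.2, 32.4, 197.2]
tcp_rot: [-0.459, 0.538, 0.46, 0.537]
ft_force: [0.3, 1.2, -2.8]
gripper_width: 19.3
```

Emit:
{"method": "jog_arm", "body": {"increments": [[0,0.7,0,0,0,0],[0,0.6,0,0,0,0],[0,0,0,0,0,0],[0,0,0,0,0,0]]}}

```text
time: 25.9
ee_pos: [537.6, 32.5, 197.4]
tcp_rot: [-0.459, 0.538, 0.459, 0.538]
ft_force: [-0.2, 0.6, -2.2]
gripper_width: 19.4
```

Emit:
{"method": "jog_arm", "body": {"increments": [[-3,0,0,0,0,0],[-4,0,0,0,0,0],[-5,0,0,0,0,0],[-10,0,0,0,0,0],[-10,0,0,0,0,0],[-10,0,0,0,0,0],[0,0,0,-0.09,0,0],[0,0,0,-0.09,0,0],[0,0,0,0,0,0],[0,0,0,0,0,0]]}}

```text
time: 26.73
ee_pos: [537.8, 32.6, 240.1]
tcp_rot: [0.505, -0.495, -0.505, -0.495]
ft_force: [-0.2, 0.0, -1.8]
gripper_width: 19.3
```

```bash
python3 - <<'E'
from h import *
np.set_printoptions(precision=3,suppress=True)
s=r.sense(); M=R.from_quat(s['tcp_rot']).as_matrix(); print(s['ee_pos'],M,s['ft_force'],M.T@(np.array([573.2,-321.8,239])-s['ee_pos']))
im,K,D,T=snap('wrist'); save('w5.png',im,1.4)
E
```

```text
[537.824  32.566 240.129] [[ 0.001 -1.    -0.02 ]
 [ 0.    -0.02   1.   ]
 [-1.    -0.001  0.   ]] [-0.236  0.002 -1.797] [   1.092  -28.129 -355.014]
```

View pics/w5.png

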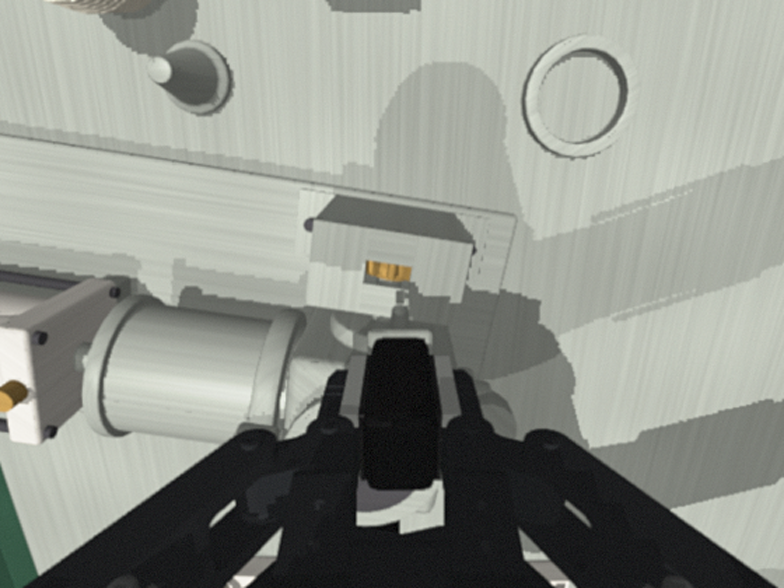

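Emit:
{"method": "jog_arm", "body": {"increments": [[0,-3,-35.5,0,0,0],[0,-3,-35.5,0,0,0],[0,-3,-35.5,0,0,0],[0,-3,-35.5,0,0,0],[0,-3,-35.5,0,0,0],[0,-3,-35.5,0,0,0],[0,-3,-35.5,0,0,0],[0,-3,-35.5,0,0,0],[0,-2,-35.5,0,0,0],[0,-2,-35.5,0,0,0]]}}

```text
time: 27.62
ee_pos: [573.7, -323.5, 239.4]
tcp_rot: [-0.505, 0.495, 0.505, 0.495]
ft_force: [0.6, 0.3, -2.3]
gripper_width: 19.2
```

Emit:
{"method": "jog_arm", "body": {"increments": [[0,0,0,0,0,0],[0,0,0,0,0,0],[0,0,0,0,0,0],[0,0,0,0,0,0]]}}

```text
time: 27.95
ee_pos: [574.0, -321.0, 239.6]
tcp_rot: [0.506, -0.494, -0.506, -0.494]
ft_force: [0.2, 0.7, -2.0]
gripper_width: 19.3
```

```bash
python3 - <<'E'
from h import *
np.set_printoptions(precision=3,suppress=True)
s=r.sense(); M=R.from_quat(s['tcp_rot']).as_matrix(); print(s['ee_pos'],M,s['ft_force'],M.T@(np.array([573.2,-321.8,239])-s['ee_pos']))
im,K,D,T=snap('wrist'); save('w6.png',im[130:270,200:360],4.2)
E
```

```text
[ 573.951 -320.967  239.627] [[ 0.    -1.    -0.023]
 [ 0.    -0.023  1.   ]
 [-1.    -0.     0.   ]] [ 0.167  0.685 -1.965] [ 0.627  0.77  -0.816]
```

View pics/w6.png

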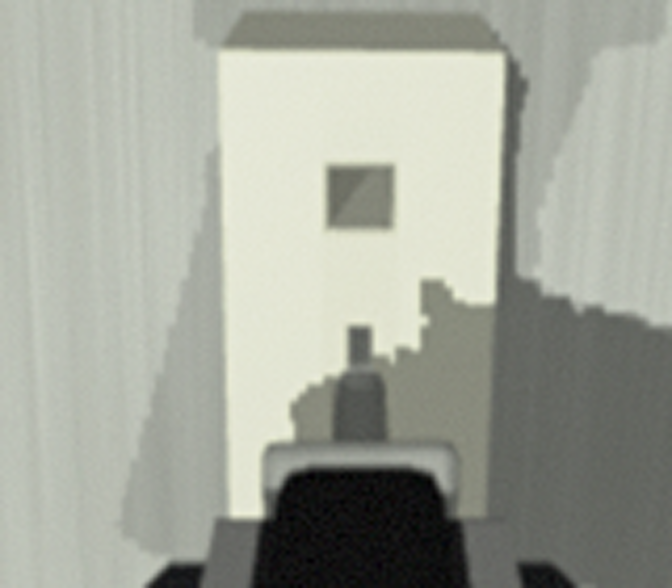

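Emit:
{"method": "jog_arm", "body": {"increments": [[20,0.5,-0.8,0,0,0],[25,0,0,0,0,0],[15,0,0,0,0,0],[8,0,0,0,0,0],[8,0,0,0,0,0],[8,0,0,0,0,0],[0,0,0,0,0,0]]}}

```text
time: 28.58
ee_pos: [573.1, -321.9, 154.4]
tcp_rot: [-0.505, 0.494, 0.506, 0.494]
ft_force: [-0.3, -1.1, -3.0]
gripper_width: 19.3
```

Emit:
{"method": "jog_arm", "body": {"increments": [[5,0,0,0,0,0],[10,0,0,0,0,0],[12,0,0,0,0,0],[12,0,0,0,0,0],[10,0,0,0,0,0],[8,0,0,0,0,0],[5,0,0,0,0,0],[4,0,0,0,0,0],[0,0,0,0,0,0]]}}

```text
time: 29.33
ee_pos: [573.1, -322.4, 88.6]
tcp_rot: [-0.505, 0.494, 0.506, 0.494]
ft_force: [-0.3, -0.3, -2.3]
gripper_width: 19.2
```

Emit:
{"method": "jog_arm", "body": {"increments": [[2,0,0,0,0,0],[1,0,0,0,0,0],[0.7,0,0,0,0,0],[0,0,0,0,0,0]]}}

```text
time: 29.67
ee_pos: [573.4, -322.6, 85.9]
tcp_rot: [0.506, -0.494, -0.506, -0.494]
ft_force: [-0.4, -0.0, -1.5]
gripper_width: 19.3
```

Emit:
{"method": "jog_arm", "body": {"increments": [[0.6,0,0,0,0,0],[0,0,0,0,0,0]]}}

```text
time: 29.83
ee_pos: [573.3, -322.6, 85.2]
tcp_rot: [0.506, -0.494, -0.506, -0.494]
ft_force: [0.7, 0.2, -1.5]
gripper_width: 19.2
```

Emit:
{"method": "jog_arm", "body": {"increments": [[0,0,0,0,0,0],[0,0,0,0,0,0],[0,0,0,0,0,0],[0,0,0,0,0,0],[0,0,0,0,0,0],[0,0,0,0,0,0],[0,0,0,0,0,0],[0,0,0,0,0,0]], "hand": 1}}

```text
time: 30.5
ee_pos: [573.3, -322.5, 85.1]
tcp_rot: [-0.506, 0.494, 0.506, 0.494]
ft_force: [0.9, -0.5, -1.0]
gripper_width: 85.5
```

Emit:
{"method": "jog_arm", "body": {"increments": [[-5,0,0,0,0,0],[-15,0,0,0,0,0],[-25,0,0,0,0,0],[-30,0,0,0,0,0],[-30,0,0,0,0,0],[-25,0,0,0,0,0],[-15,0,0,0,0,0],[0,0,0,0,0,0],[0,0,0,0,0,0]]}}

```text
time: 31.25
ee_pos: [573.7, -322.6, 231.4]
tcp_rot: [0.506, -0.494, -0.505, -0.495]
ft_force: [1.0, -0.1, -0.4]
gripper_width: 85.2
```

```bash
python3 - <<'E'
from h import *
s=r.sense(); print(s['ee_pos'],s['ft_force'],s['time'])
im,K,D,T=snap('wrist'); save('w7.png',im,1.4)
E
```

```text
[ 573.72940154 -322.59737315  231.37916551] [ 1.01487092 -0.13993358 -0.37099441] 31.25
```

View pics/w7.png

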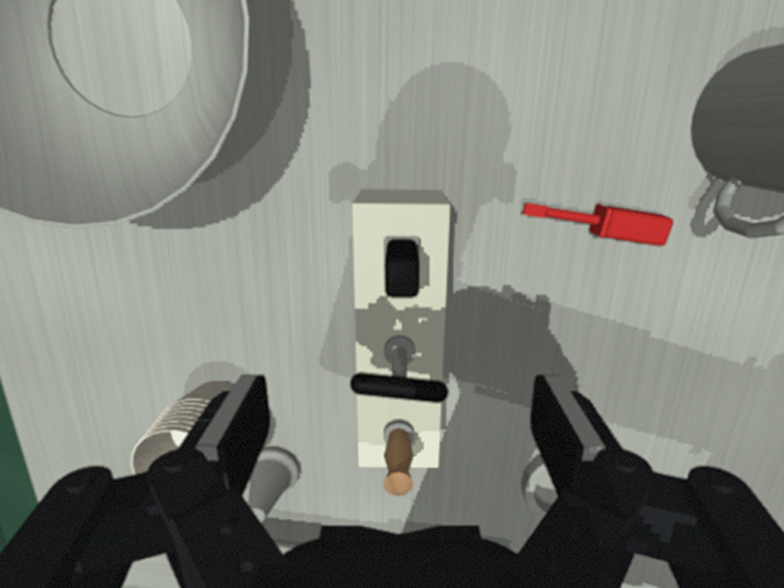

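The spoon stands upright in its own hole, with its handle at about (402, 267). The hex key, brush and red tool have not moved, and the gripper is clear.

```bash
python3 -c "
from cell import r
print(r.finish_job())"
```

```text
the job is handed in; nothing more can be done
None
```

I turned the star nut up solid, backed it off two teeth and put the spoon back in its hole. The job was handed in with about 31 s on the robot's clock.

- **Tightening:** The nut clicked on two teeth. On the third stroke, the push rose steadily to about 10.7 N where the earlier strokes had already eased off. I took that as solid and let it fall back to its last click.
- **Backing off:** I made two strokes the other way. Each rose to about 5 N, clicked over, and dropped to about zero, with nearly the same readings both times.
- **Forces:** The highest push I read on nut or guard was about 10.7 N sideways, against the 20 N limit. Forces are only read at the end of each move, so brief peaks in between were not seen.
- **Last check:** The final wrist picture shows the spoon upright in its own hole and the gripper open and clear. The hex key, brush and red tool are where they were.

No checks failed or disagreed. I did not look at the nut itself after the last stroke; the tooth count rests on feel alone.

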